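# Switch on the shelf lamp from below and set its dimmer

### The job

Switch on the lamp of the raised shelf: reach under the overhanging front edge and push the hidden bar of the steel switch fully up from below. Then slide the grip of the dimmer box on the counter until its middle is level with the steel pointer, let go, and leave everything else on the counter and shelf undisturbed.

Things in the scene. Friction and masses are not known exactly. Their poses are not given: they have to be found in the camera images.
- shelf: Fixed raised shelf on two end panels (340 mm either side of its middle), open front and back: board 720 mm long (its y), 200 mm deep (its x), 18 mm thick, top 200 mm above the counter. Origin on the counter under the middle of its front edge (towards the robot); +x points from that edge to the back. A thin lamp strip is under its rear half.
- switch: Fixed steel switch clipped over the shelf's front edge, 100 mm wide (its y), seen from above as a cap 66 mm deep, 6 mm thick, with two dark screw heads. Origin at the shelf's top front edge, mid-cap; x to the shelf's back, z up. Its front apron (x -6 to 0 mm) reaches 24 mm below the origin, the housing behind it 28 mm. The press bar hangs under this overhang.
- bar_mid (a point): Centre of the press bar, moves with it: level round aluminium bar along the switch's y, 16 mm thick, 100 mm long, on two thin stems 32 mm either side of its middle. Its axis is 16 mm behind the switch's origin (22 mm behind the apron's front) and, when off, 62 mm below it (138 mm above the counter). Free space before, below and behind it.
- press_bar (a joint): How far the bar is pushed straight up, m: 0 to 0.001 at the start (off), 0.012 at its stop (fully up, on). Needs about 3.5 N plus some for speed; stays where it is left. At its stop its axis is 150 mm above the counter, 26 mm below the apron's lower edge, so the flank of a finger pitched 30 to 50 degrees from vertical, pointing to the shelf's back, can lift it.
- dimmer: Fixed aluminium dimmer box on the counter, 100 mm (its x) by 200 mm (its y) by 32 mm tall, with a black slot along its y in the middle of its top. Origin at the centre of its underside. A row of fine scale ticks lies on the -x side of the slot.
- grip_top (a point): Centre of the top of the black slide grip, 62 mm above the counter. The grip is a block 36 mm (dimmer x) by 24 mm (dimmer y) by 28 mm tall, its underside 2 mm above the box's top, with a thin line across its top at its middle. Moves with it.
- slide_grip (a joint): Slide grip's position along the slot towards the dimmer's +y, in m: 0 at the -y end (60 mm from the box's middle), 0.12 at the +y end. Slides with about 1.5 N and stays where it is left.
- pointer: Fixed dark steel pointer on the dimmer's top, 6 mm tall, 12 mm wide along the slot, arrow head to the slot; 24 to 48 mm from the slot's centre line on the dimmer's +x side. Origin on that centre line, level with the arrow, at the box's top; axes as the dimmer's. The grip's middle must come level with it; it is 25 to 115 mm to +y of the grip at the start.
- shaker: steel shaker with a flip-top lid, shut; 80 mm across, 134 mm tall, origin at the centre of its foot. Leave alone.
- butter_dish: glass butter dish with cover, 100 x 170 mm, 69 mm tall with its knob, origin at the centre of its foot, long side along its y. Leave alone.
- juicer: plastic citrus juicer, 128 mm across, 66 mm tall, with a flat handle along its +y to 98 mm from its origin, which is the centre of its foot. Leave alone.
- tongs: steel sugar tongs lying flat along their x, 134 mm long, 40 mm wide, 12 mm tall, origin near their middle on the counter. Leave alone.
- sugar_jar: glass jar 70 mm across and 110 mm tall, standing on the shelf well behind its front edge, origin at its foot. Leave alone.
- tumbler: glass tumbler 72 mm across and 100 mm tall, standing on the shelf well behind its front edge, origin at its foot. Leave alone.
Things that resemble listed ones, but are neither listed nor needed, are in the scene too. What is shaped like the dimmer but blue is not meant.

How it is judged (in metres and radians):
On the way, in this order (a step that is already met when the one before it is completed fails the run):
1. the press bar is pushed up (over 10 of its 12 mm) (value of joint press_bar above 0.01 m), for 0.2 s.
2. with the lamp on, the slide grip's middle is brought within 6 mm of the pointer, along the slot (value of joint press_bar above 0.01 m and y of grip_top in the frame of pointer between -0.006 and 0.006 m), for 0.2 s.
At the end, for the whole second after the job is handed in: The press bar stands more than 10 mm up of its 12 mm, the middle of the slide grip is within 6 mm of the pointer along the slot and at rest (all of step 2 and velocity of joint slide_grip between -0.003 and 0.003 m/s); the robot touches nothing.
It fails at once if a bystander (shaker, butter dish, juicer, tongs, sugar jar or tumbler) is moved more than 30 mm from its place (distance of any of shaker, butter_dish, juicer, tongs, sugar_jar, tumbler from where it was at the start of the episode above 0.03 m).
It also fails if it takes over 51 s, if anything falls off the work surface, if the arm or the gripper's body presses on something with over 40 N, if the wrist force passes 120 N, or if a joint passes its speed limit or range.

### The arm

A 6-joint arm with a two-finger parallel gripper is mounted at the origin on the work surface. World frame = base frame: x ahead of the robot, y to its left, z up, the work surface at z = 0. Lengths are in m, angles in degrees, forces in N, time in s.
With the tool pointing down it reaches from about 0.35 to 0.875 m from the base axis. Payload 4.2 kg.
Tool frame: the origin (TCP) lies on the centre line of the jaws, within the pads' length; the fingertips stand 25 mm ahead of it and the grasp point (between the pads) lies 6 mm ahead of it; z points along the fingers, y is the line along which they close (so a half turn about z gives the same grasp; the last joint's range is limited). The gripper opens to 87 mm and grips with 3 to 60 N. Pads are 19 mm wide; open, the fingers measure 117 mm over their backs; the gripper's body (75 mm by 190 mm) begins 51 mm behind the grasp point.
Start: joints at [-58.178, 22.042, 0.453, 0, -68.411, -14.817], TCP at [0.183, -0.598, 0.248] pointing down, gripper open.
Joint ranges: [-179.83, 179.83], [-69.29, 118.12], [-61.27, 80.66], [-181.25, 117.63], [-171.15, -9.14], [-177.46, 177.46]. Speed limits (degrees/s): [159.86, 159.86, 180, 180, 180, 180].

### API

Orientations are given as a 3x3 rotation matrix whose columns are the frame's x, y, z axes.
In Python, from station import r gives the robot as it stands.
- The arm moves only by the tool move_arm, never from a script. Its argument "series" is a list of rows, each an object with "grip": the opening, from 0 (shut) to 1 (fully open); "xyz": the shift along the tool's x, y, z in mm, a list of three; "angular": the turn, a rotation vector about the tool's x, y, z in rad, a list of three. A call has 1 to 10 rows; each row is the pose to reach, as a shift and turn from the pose commanded when the call began, along the tool's axes at that moment; what a row does not reach only later rows make up. A row lasts 1/10 s, in which the tool goes at most 50 mm and 8.59 degrees, less where a joint would pass 70% of its speed; a pose out of reach is approached as far as the arm can. A call with a gripper value outside its range is refused whole. The fingers move at their own pace and stop on an object; the grip force is fixed at half the most. Time passes only in rows, so rows that repeat a pose let the fingers close. It gives the time, the measured TCP pose, the force, the opening and the grip force at its end, in the units of the state.
- r.sense(): the state, without advancing time (a new reading comes with each control period).
- r.capture(name): name is "scene" or "top"; returns a dict with "img" (480x640x3 uint8, red, green, blue), "camera_matrix" (3x3 intrinsics, pixels), "rvec" (rotation vector, rad) and "tvec" (3), from world to camera coordinates, as OpenCV has them. Camera axes: x right, y down, z forward; pixel columns grow to the right and rows downward; lengths in m; the calibration is good to about 2 mm. A picture is of the moment at which its call begins. There is no depth.
- r.finish_job(): hands the job in; it is judged then, once.
The state is a dict: "time_s": time; "joints": joint angles; "joint_velocities": joint speeds; "effort": joint torques, N m; "tcp_pos": TCP position; "ee_rot": TCP orientation; "wrist_force": force on the tool from outside, world axes, zero at the start; "moment": the same for the moment, N m; "gripper_width": opening from 0.0 (shut) to 1.0 (fully open); "gripper_force": force on a finger pad.
Only numpy, scipy, OpenCV 4.12 (cv2) and the standard library are available. Lean on these libraries where they do the work, as an engineer would, in place of code of your own. Each camera call takes 0.05 s, during which the arm holds its last target. There are 200 camera calls.

## Working session

There is one attempt and no reset: what is moved stays moved. The work goes in short steps, Python scripts to look and compute and a tool call to move; the robot and the scene stay as the last step left them, time stands still between calls to the robot, and variables do not carry over. Pictures are saved under pics/ and viewed, at most 10 in all, crops included, and the job is handed in when it is done.

Besides the shell and the picture viewer there is one more tool, called after "Call:" in YAML: its name, and indented under it one key for each argument. move_arm: Moves the arm, as the interface text tells. Its arguments: {"type":"object","properties":{"series":{"type":"array"}},"required":["series"]}

```bash
mkdir -p pics; cat > h.py <<'E'
import numpy as np, cv2, pickle
from station import r
def cap(n):
    c=r.capture(n); pickle.dump(c,open(f'pics/{n}.pkl','wb')); return c
def ld(n): return pickle.load(open(f'pics/{n}.pkl','rb'))
def ray(c,uv,z):
    K=np.array(c['camera_matrix']);R=cv2.Rodrigues(np.array(c['rvec'],float))[0];t=np.array(c['tvec'],float).ravel()
    o=-R.T@t; d=R.T@np.linalg.solve(K,[uv[0],uv[1],1]); return o+d*(z-o[2])/d[2]
def proj(c,P):
    return cv2.projectPoints(np.array(P,float).reshape(-1,3),np.array(c['rvec'],float),np.array(c['tvec'],float),np.array(c['camera_matrix']),None)[0][:,0]
E
python3 - <<'E'
from h import *
for n in('scene','top'):
    c=cap(n); cv2.imwrite(f'pics/{n}0.png',c['img'][:,:,::-1]); R=cv2.Rodrigues(np.array(c['rvec'],float))[0]
    print(n,-R.T@np.array(c['tvec']).ravel(),R[2],c['camera_matrix'])
s=r.sense();print(s['tcp_pos'],s['ee_rot'],s['time_s'])
E
```

```text
scene [ 1.06938642 -0.89044046  1.19778499] [-0.38242857  0.59378639 -0.70793087] [[488.58795005   0.         325.13567561]
 [  0.         488.58795005 235.43556732]
 [  0.           0.           1.        ]]
top [ 0.3412372  -0.00351044  1.36171049] [ 0.12538412 -0.01323493 -0.99201999] [[504.41496264   0.         323.47662047]
 [  0.         504.41496264 228.8848097 ]
 [  0.           0.           1.        ]]
[ 0.18264675 -0.59719324  0.24656066] [[-9.56327325e-01 -2.92297060e-01 -6.90626406e-04]
 [-2.92297853e-01  9.56325524e-01  1.85963904e-03]
 [ 1.16896636e-04  1.98029224e-03 -9.99998032e-01]] 0.1
```

View pics/scene0.png

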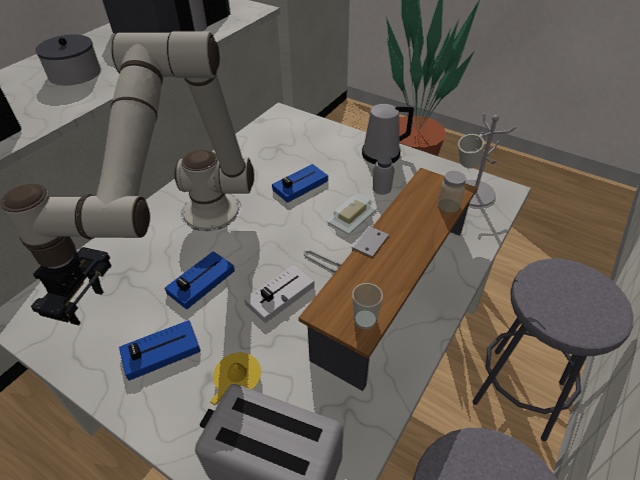

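View pics/top0.png

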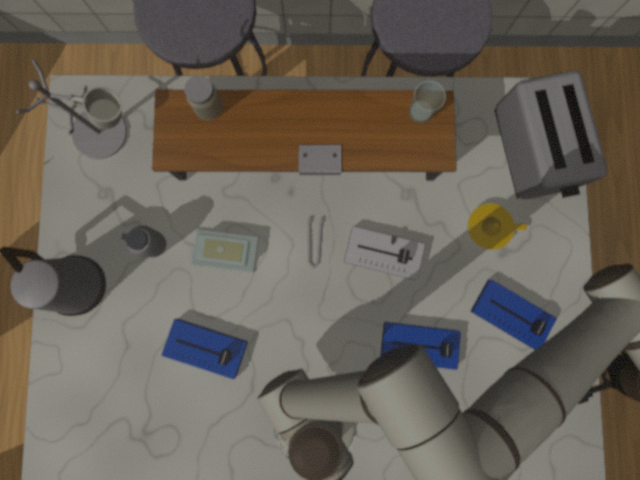

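The top view (+x up, +y left) shows the shelf front edge at row ~171, the switch cap at (320,159), the white dimmer at (385,250) with its grip at (404,256), and the tongs at (316,240) in between. I'll enlarge both.

```bash
python3 - <<'E'
from h import *
c=ld('top')['img'][:,:,::-1]
cv2.imwrite('pics/t1.png',cv2.resize(c[140:280,285:435],None,fx=5,fy=5,interpolation=cv2.INTER_CUBIC)[:,:750][0:600])
c=ld('scene')['img'][:,:,::-1]
cv2.imwrite('pics/s1.png',cv2.resize(c[215:325,240:400],None,fx=5,fy=5,interpolation=cv2.INTER_CUBIC))
E
```

```text
(no output)
```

View pics/t1.png

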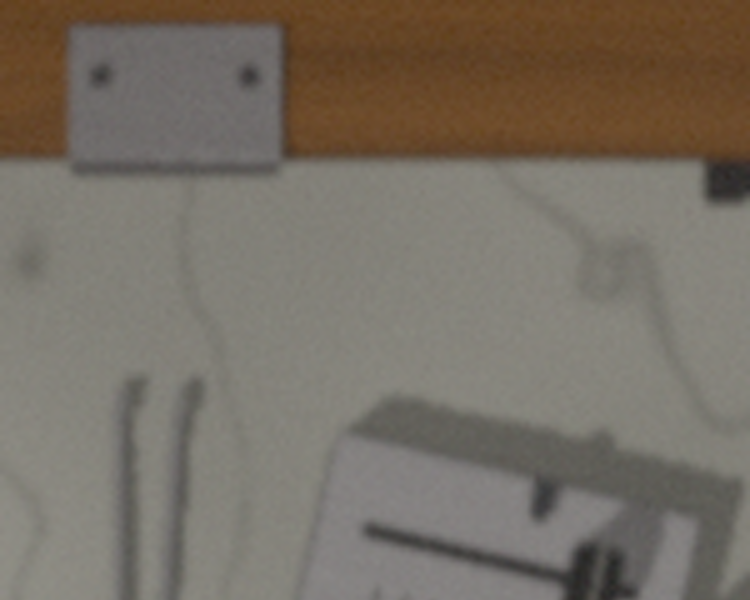

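View pics/s1.png

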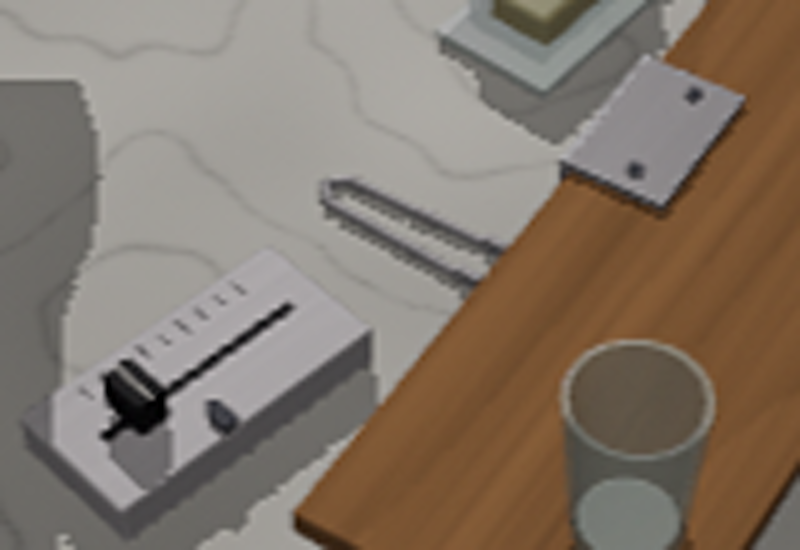

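The cap's top corners sit at crop (68,25), (284,25), (280,163) and (72,163). The pointer's tip is at (540,518), and the grip's bright line runs through about (597,570). In the scene crop the box's top corners are about (25,425), (275,250), (372,333) and (125,513); the grip line is at (145,382) and the pointer at (221,415).

```bash
python3 - <<'E'
from h import *
t=ld('top');s=ld('scene')
T=lambda u,v:(u/5+285-.4,v/5+140-.4); S=lambda u,v:(u/5+240-.4,v/5+215-.4)
def p(n,c,uv,z): print(n,np.round(ray(c,uv,z),4))
for uv in[(68,25),(284,25),(280,163),(72,163)]:p('cap T',t,T(*uv),.206)
for uv in[(648,55),(745,100),(663,206),(562,162)]:p('cap S',s,S(*uv),.206)
for uv in[(350,433),(697,515)]:p('box T',t,T(*uv),.032)
for uv in[(25,425),(275,250),(372,333),(125,513)]:p('box S',s,S(*uv),.032)
p('slot T',t,T(368,528),.032);p('slot S',s,S(290,306),.032);p('slot S end',s,S(105,436),.032)
p('ptr tip T',t,T(540,518),.036);p('ptr base T',t,T(545,480),.036)
p('ptr S',s,S(221,415),.036)
p('grip S',s,S(148,382),.062);p('grip S a',s,S(130,363),.062);p('grip S b',s,S(163,402),.062);p('grip T',t,T(597,570),.062)
for uv in [(152,171),(456,171),(153,90),(453,90)]:p('shelf T',t,uv,.2)
for uv in [(311,217),(324,217),(314,267)]:p('tongs',t,uv,.006)
img=t['img'][:,:,::-1]
cv2.imwrite('pics/t2.png',cv2.resize(img[225:285,335:435],None,fx=8,fy=8,interpolation=cv2.INTER_CUBIC))
E
```

```text
cap T [0.6876 0.0405 0.206 ]
cap T [ 0.6879 -0.0614  0.206 ]
cap T [ 0.6213 -0.0592  0.206 ]
cap T [0.621  0.0383 0.206 ]
cap S [0.6208 0.0444 0.206 ]
cap S [0.6859 0.0414 0.206 ]
cap S [ 0.6857 -0.0562  0.206 ]
cap S [ 0.6218 -0.057   0.206 ]
box T [ 0.5166 -0.1041  0.032 ]
box T [ 0.4729 -0.2882  0.032 ]
box S [ 0.3817 -0.2688  0.032 ]
box S [ 0.4279 -0.075   0.032 ]
box S [ 0.5177 -0.099   0.032 ]
box S [ 0.471  -0.2875  0.032 ]
slot T [ 0.4658 -0.1132  0.032 ]
slot S [ 0.4625 -0.1081  0.032 ]
slot S end [ 0.4271 -0.2497  0.032 ]
ptr tip T [ 0.4708 -0.204   0.036 ]
ptr base T [ 0.4911 -0.207   0.036 ]
ptr S [ 0.4782 -0.2026  0.036 ]
grip S [ 0.4407 -0.2212  0.062 ]
grip S a [ 0.4229 -0.2154  0.062 ]
grip S b [ 0.4571 -0.2284  0.062 ]
grip T [ 0.4413 -0.2291  0.062 ]
shelf T [0.6245 0.383  0.2   ]
shelf T [ 0.6263 -0.3324  0.2   ]
shelf T [0.8228 0.3889 0.2   ]
shelf T [ 0.8263 -0.3319  0.2   ]
tongs [0.5451 0.0123 0.006 ]
tongs [ 0.5451 -0.023   0.006 ]
tongs [0.4095 0.0039 0.006 ]
```

View pics/t2.png

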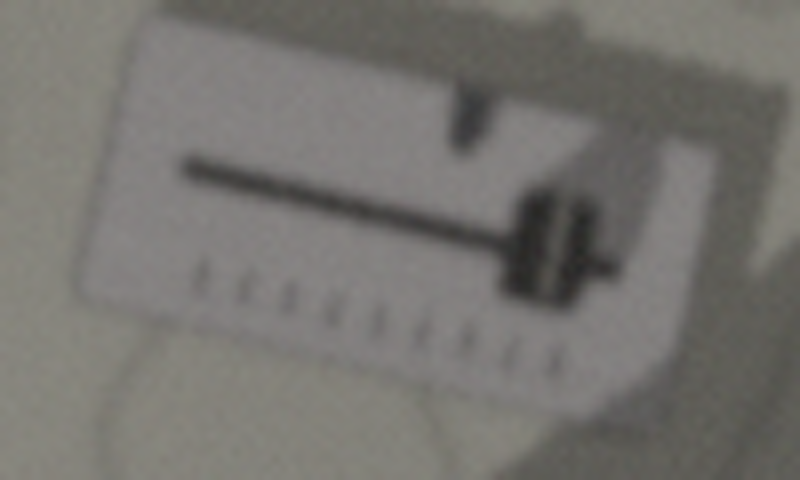

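The line on the grip is at crop (557,243) and the pointer tip at (463,150). Estimates:
- **Switch:** origin (0.627, -0.009), so the bar axis is at x 0.643, z 0.138.
- **Dimmer:** yaw -13.5°, with the pointer about 30 mm to +y of the grip. This fits the stated 25–115 mm.

Next I'll plan the approach with a 47° pitch.

```bash
cat >> h.py <<'E'
from scipy.spatial.transform import Rotation as Ro
def Rp(a,yaw=0):
    a=np.radians(a);c,s=np.cos(a),np.sin(a)
    return Ro.from_euler('z',yaw,degrees=True).as_matrix()@np.array([[-c,0,s],[0,1,0],[-s,0,-c]])
def go(p,R):
    q=r.sense();R0=np.array(q['ee_rot']);print('xyz',np.round(R0.T@(np.array(p)-q['tcp_pos'])*1e3,1),'ang',np.round(Ro.from_matrix(R0.T@R).as_rotvec(),4))
def tcp_lift(zbar,a,s=9,xb=.643,yb=-.009,half=9.5):
    # TCP such that flank touches bar's underside s mm behind the tip
    R=Rp(a);n=-R[:,0];return np.array([xb,yb,zbar])-n*(.008+half/1e3)-R[:,2]*(.025-s/1e3)
E
python3 - <<'E'
from h import *
a=47
for z in(.138,.150):print(tcp_lift(z,a))
go([.47,-.009,.22],Rp(a))
E
```

```text
[ 0.61936337 -0.009       0.13611328]
[ 0.61936337 -0.009       0.14811328]
xyz [-446.7  478.5   27.5] ang [ 0.1235 -0.8146  0.279 ]
```

Call:
move_arm:
  series:
    - {"grip": 0,"xyz": [-447,478,27],"angular": [0.1235,-0.8146,0.279]}
    - {"grip": 0,"xyz": [-447,478,27],"angular": [0.1235,-0.8146,0.279]}
    - {"grip": 0,"xyz": [-447,478,27],"angular": [0.1235,-0.8146,0.279]}
    - {"grip": 0,"xyz": [-447,478,27],"angular": [0.1235,-0.8146,0.279]}
    - {"grip": 0,"xyz": [-447,478,27],"angular": [0.1235,-0.8146,0.279]}
    - {"grip": 0,"xyz": [-447,478,27],"angular": [0.1235,-0.8146,0.279]}
    - {"grip": 0,"xyz": [-447,478,27],"angular": [0.1235,-0.8146,0.279]}
    - {"grip": 0,"xyz": [-447,478,27],"angular": [0.1235,-0.8146,0.279]}
    - {"grip": 0,"xyz": [-447,478,27],"angular": [0.1235,-0.8146,0.279]}
    - {"grip": 0,"xyz": [-447,478,27],"angular": [0.1235,-0.8146,0.279]}

```text
time_s: 1.1
tcp_pos: [0.3782, -0.1895, 0.2221]
ee_rot: [[-0.7, 0.013, 0.714], [0.007, 1.0, -0.012], [-0.714, -0.004, -0.7]]
wrist_force: [-1.3, -0.6, -0.8]
gripper_width: 0.17
gripper_force: 0.0
```

```bash
python3 - <<'E'
from h import *
s=r.sense();print(s['tcp_pos'],s['joints'],s['time_s'],s['wrist_force'])
go([.47,-.009,.22],Rp(47))
E
```

```text
[ 0.37824008 -0.18953392  0.22214895] [-17.08423037  -9.0588561  -39.62898227 -38.00358537 -18.80606864
 -41.77183487] 1.1 [-1.25373076 -0.62560747 -0.84499122]
xyz [-61.5 181.7  64.9] ang [-0.0118 -0.0251 -0.0064]
```

Call:
move_arm:
  series:
    - {"grip": 0,"xyz": [-61,180,65],"angular": [0,0,0]}
    - {"grip": 0,"xyz": [-61,180,65],"angular": [0,0,0]}
    - {"grip": 0,"xyz": [-61,180,65],"angular": [0,0,0]}
    - {"grip": 0,"xyz": [-61,180,65],"angular": [0,0,0]}
    - {"grip": 0,"xyz": [-61,180,65],"angular": [0,0,0]}
    - {"grip": 0,"xyz": [-61,180,65],"angular": [0,0,0]}
    - {"grip": 0,"xyz": [-61,180,65],"angular": [0,0,0]}
    - {"grip": 0,"xyz": [-61,180,65],"angular": [0,0,0]}

```text
time_s: 1.9
tcp_pos: [0.4573, -0.0409, 0.1367]
ee_rot: [[-0.657, 0.005, 0.754], [0.007, 1.0, -0.0], [-0.754, 0.005, -0.657]]
wrist_force: [-0.7, 0.2, -0.1]
gripper_width: 0.007
gripper_force: 0.0
```

```bash
python3 - <<'E'
from h import *
s=r.sense();print(s['tcp_pos'],s['joints'],s['time_s'],s['wrist_force'])
go(tcp_lift(.118,47)-[.07,0,0],Rp(47))
E
```

```text
[ 0.45734466 -0.04087968  0.13667662] [-12.219053     4.50154241 -37.91636796 -94.30359662  -9.195478
  12.0533584 ] 1.9 [-0.70675611  0.23586812 -0.08635949]
xyz [-44.7  32.2  82.9] ang [-0.0001  0.0336 -0.007 ]
```

Joint 5 has reached its limit (-9.2°) because this point is too close in for so much pitch. I'll fit a quick kinematic model so I can pick feasible poses.

```bash
cat > k.py <<'E'
from h import *
from scipy.optimize import least_squares
def fk(j,P,s4=1):
    h,a1,L1,e,L2,L3=P
    A=Ro.from_euler('z',j[0],degrees=True)*Ro.from_euler('y',j[1],degrees=True)
    B=A*Ro.from_euler('y',-j[2],degrees=True)
    C=B*Ro.from_euler('x',s4*j[3],degrees=True)*Ro.from_euler('y',-j[4],degrees=True)
    p=np.array([0,0,h])+Ro.from_euler('z',j[0],degrees=True).apply([a1,0,0])+A.apply([0,0,L1])+B.apply([L2,0,e])+C.apply([L3,0,0])
    return p,C.apply([1,0,0])
D=[([-58.178,22.042,.453,0,-68.411],[.183,-.598,.248]),
([-17.08423,-9.05886,-39.62898,-38.003585,-18.80607],[.37824,-.18953,.22215]),
([-12.219053,4.501542,-37.916368,-94.303597,-9.195478],[.457345,-.04088,.136677])]
P=None
def fit(s4=1):
    reg=np.array([.4,0,.45,0,.4,.25]);w=np.array([.01,.03,.01,.03,.01,.01])
    f=lambda P:np.r_[np.concatenate([fk(j,P,s4)[0]-p for j,p in D]),(np.array(P)-reg)*w]
    return least_squares(f,reg)
E
python3 - <<'E'
from k import *
for s in(1,-1):
    o=fit(s);P=o.x;print(s,P.round(4));
    for j,p in D: q=fk(j,P,s);print(np.round((q[0]-p)*1e3,1),q[1].round(3))
P0=None
E
```

```text
1 [ 0.1238 -0.0386  0.3938  0.0319  0.5203  0.0783]
[135.8  84.2   0.7] [ 0. -0. -1.]
[16.  52.1 -1.5] [ 0.597 -0.391 -0.7  ]
[-14.7 -67.7   0.8] [ 0.686 -0.312 -0.657]
-1 [-0.0107  0.1468  0.2897  0.0936  0.3388 -0.0358]
[136.   83.9   8. ] [ 0. -0. -1.]
[ 17.3  60.5 -13.4] [ 0.714 -0.012 -0.7  ]
[-12.5 -61.3   5.5] [ 0.754 -0.    -0.657]
```

```bash
python3 - <<'E'
s=open('k.py').read()
s=s.replace("h,a1,L1,e,L2,L3=P","h,a1,L1,d,L2,L3=P").replace("s4=1","s4=-1").replace("apply([L2,0,e])","apply([L2,0,0])").replace("C.apply([L3,0,0])\n","C.apply([L3,d,0])\n").replace(",.45,0,.4,",",.41,-.13,.43,").replace("[.4,0","[.2,0")
s+='''
P=fit().x
LO=np.array([-179,-69,-61,-181,-171,-177])[:5]+2;HI=np.array([179,118,80,117,-9.14,177])[:5]-2; HI[4]=-12
def ik(p,zdir,j0=(0,20,0,0,-60)):
    f=lambda j:np.r_[(fk(j,P)[0]-p)*10,fk(j,P)[1]-zdir]
    o=least_squares(f,np.clip(j0,LO+.1,HI-.1),bounds=(LO,HI),x_scale=10);return o.x,np.linalg.norm(o.fun)
'''
open('k.py','w').write(s)
E
python3 - <<'E'
from k import *
print(P.round(4))
for j,p in D: q=fk(j,P);print(np.round((q[0]-p)*1e3,1))
for a in(35,40,44,47):
  for pt in(tcp_lift(.150,a),tcp_lift(.118,a),tcp_lift(.118,a)-[.08,0,0]):
    for j0 in((0,20,0,0,-60),(-10,5,-38,-94,-10),(20,20,-20,90,-40)):
      j,e=ik(pt,Rp(a)[:,2],j0); 
      if e<1e-3: print(a,pt.round(3),j.round(1))
E
```

```text
[ 1.609e-01 -3.000e-04  5.647e-01 -1.598e-01  4.226e-01  2.810e-01]
[ 0.   0.  -0.1]
[ 0.1 -0.1  0.1]
[-0.1 -0.1 -0. ]
```

```bash
python3 - <<'E'
from k import *
import itertools
rng=np.random.default_rng(0)
for a in(32,40,47):
  for pt in(tcp_lift(.150,a),tcp_lift(.118,a)-[.08,0,0]):
   for yaw in(-30,0,30):
    R=Rp(a,yaw);S=set();best=9
    for k in range(25):
      j,e=ik(pt,R[:,2],rng.uniform([-60,-20,-55,-170,-120],[60,90,60,110,-12])); best=min(best,e)
      if e<1e-3: S.add(tuple(j.round(0)))
    print(a,pt.round(3),yaw,S,round(best,4))
E
```

```text
32 [ 0.62  -0.009  0.154] -30 {(np.float64(7.0), np.float64(17.0), np.float64(-47.0), np.float64(90.0), np.float64(-19.0))} 0.0
32 [ 0.62  -0.009  0.154] 0 set() 0.0962
32 [ 0.62  -0.009  0.154] 30 {(np.float64(7.0), np.float64(18.0), np.float64(-17.0), np.float64(-27.0), np.float64(-27.0))} 0.0
32 [ 0.54  -0.009  0.122] -30 set() 0.0156
32 [ 0.54  -0.009  0.122] 0 set() 0.1723
32 [ 0.54  -0.009  0.122] 30 {(np.float64(7.0), np.float64(14.0), np.float64(-27.0), np.float64(-34.0), np.float64(-22.0))} 0.0
40 [ 0.619 -0.009  0.151] -30 set() 0.0299
40 [ 0.619 -0.009  0.151] 0 set() 0.2025
40 [ 0.619 -0.009  0.151] 30 {(np.float64(2.0), np.float64(18.0), np.float64(-16.0), np.float64(-44.0), np.float64(-26.0))} 0.0
40 [ 0.539 -0.009  0.119] -30 set() 0.1047
40 [ 0.539 -0.009  0.119] 0 set() 0.1512
40 [ 0.539 -0.009  0.119] 30 {(np.float64(-1.0), np.float64(15.0), np.float64(-25.0), np.float64(-55.0), np.float64(-24.0))} 0.0
47 [ 0.619 -0.009  0.148] -30 set() 0.1066
47 [ 0.619 -0.009  0.148] 0 set() 0.1187
47 [ 0.619 -0.009  0.148] 30 {(np.float64(-5.0), np.float64(19.0), np.float64(-16.0), np.float64(-62.0), np.float64(-28.0))} 0.0
47 [ 0.539 -0.009  0.116] -30 set() 0.1531
47 [ 0.539 -0.009  0.116] 0 set() 0.0329
47 [ 0.539 -0.009  0.116] 30 {(np.float64(-10.0), np.float64(17.0), np.float64(-25.0), np.float64(-73.0), np.float64(-30.0))} 0.0
```

```bash
python3 - <<'E'
from k import *
rng=np.random.default_rng(0)
for yb in(-.045,-.025,-.009):
 for a in(36,40,44):
  out=[]
  for yaw in(0,4,8,12,16,20,25):
   ok=[]
   for pt in(tcp_lift(.150,a,yb=yb),tcp_lift(.118,a,yb=yb)-[.06,0,0]):
    g=None
    for k in range(8):
      j,e=ik(pt,Rp(a,yaw)[:,2],rng.uniform([-10,5,-35,-80,-50],[20,30,0,20,-15]))
      if e<1e-3: g=j.round(0).astype(int).tolist();break
    ok.append(g)
   out.append((yaw,ok))
  print(yb,a,[o for o in out if o[1][0]])
E
```

```text
-0.045 36 [(16, [[7, 17, -24, -21, -14], None]), (20, [[5, 17, -21, -28, -19], [4, 16, -27, -38, -16]]), (25, [[2, 18, -18, -34, -24], [1, 16, -24, -42, -21]])]
-0.045 40 [(16, [[5, 17, -23, -32, -13], [2, 15, -27, -47, -12]]), (20, [[2, 17, -20, -39, -18], [-1, 16, -25, -51, -17]]), (25, [[-1, 18, -17, -43, -24], [-4, 16, -23, -53, -23]])]
-0.045 44 [(16, [[1, 17, -20, -47, -14], [-4, 16, -25, -64, -16]]), (20, [[-2, 17, -18, -51, -19], [-7, 16, -24, -65, -20]]), (25, [[-4, 18, -16, -54, -25], [-9, 17, -23, -65, -25]])]
-0.025 36 [(20, [[8, 17, -22, -25, -17], [7, 15, -28, -35, -13]]), (25, [[5, 18, -19, -32, -22], [4, 16, -25, -41, -19]])]
-0.025 40 [(20, [[5, 17, -21, -36, -16], [3, 15, -26, -49, -15]]), (25, [[2, 18, -18, -42, -22], [-1, 16, -24, -53, -20]])]
-0.025 44 [(20, [[2, 17, -19, -50, -17], [-4, 16, -25, -65, -18]]), (25, [[-2, 18, -17, -53, -23], [-6, 17, -23, -65, -23]])]
-0.009 36 [(20, [[10, 17, -24, -23, -15], None]), (25, [[7, 17, -20, -30, -21], [6, 16, -26, -39, -17]])]
-0.009 40 [(20, [[8, 17, -22, -34, -14], [6, 15, -27, -47, -13]]), (25, [[5, 17, -19, -41, -20], [2, 16, -25, -52, -19]])]
-0.009 44 [(20, [[4, 17, -20, -48, -15], [-1, 16, -25, -64, -16]]), (25, [[1, 18, -18, -52, -21], [-4, 16, -24, -65, -21]])]
```

```bash
cat >> k.py <<'E'
def Rt(a,yaw,roll):  # roll=0: flush flank (tool x perpendicular to bar)
    z=Rp(a,yaw)[:,2]; x=np.cross([0,1,0],z);x/=np.linalg.norm(x); return np.c_[x,np.cross(z,x),z]@Ro.from_euler('z',roll,degrees=True).as_matrix()
def tlift(zb,a,yaw,roll,yb,s=9):
    R=Rt(a,yaw,roll);z=R[:,2];n=np.array([-z[2],0,z[0]]);n/=np.linalg.norm(n)
    sup=.0095*abs(R[:,0]@n)+.015*abs(R[:,1]@n)
    return np.array([.643,yb,zb])-n*(.008+sup)-z*(.025-s/1e3),R,sup
E
python3 - <<'E'
from k import *
for a in(40,44,48):
 for yaw in(18,):
  for roll in(-20,-10,0,10,20):
   p,R,sup=tlift(.150,a,yaw,roll,-.03)
   C=[p-.045*R[:,2]+sx*.0375*R[:,0]+sy*.095*R[:,1] for sx in(-1,1) for sy in(-1,1)]
   z=R[:,2];th=np.degrees(np.arctan2(z[0],-z[2]))
   print(a,yaw,roll,round(sup,4),'effpitch',round(th,1),[np.round(c,3).tolist() for c in C if c[0]>.6], 'j',ik(p,z,(3,17,-20,-45,-18))[1]<1e-3)
E
```

```text
40 18 -20 0.0141 effpitch 38.6 [[0.651, -0.117, 0.213]] j True
40 18 -10 0.012 effpitch 38.6 [[0.643, -0.127, 0.204]] j True
40 18 0 0.0095 effpitch 38.6 [[0.633, -0.135, 0.194], [0.61, 0.051, 0.224]] j True
40 18 10 0.012 effpitch 38.6 [[0.618, -0.14, 0.181], [0.621, 0.043, 0.231]] j True
40 18 20 0.0141 effpitch 38.6 [[0.603, -0.142, 0.169], [0.632, 0.033, 0.237]] j True
44 18 -20 0.0141 effpitch 42.6 [[0.647, -0.118, 0.213]] j True
44 18 -10 0.012 effpitch 42.6 [[0.64, -0.128, 0.203]] j True
44 18 0 0.0095 effpitch 42.6 [[0.631, -0.136, 0.192], [0.604, 0.05, 0.222]] j True
44 18 10 0.012 effpitch 42.6 [[0.618, -0.141, 0.178], [0.615, 0.042, 0.23]] j True
44 18 20 0.0141 effpitch 42.6 [[0.603, -0.143, 0.165], [0.625, 0.032, 0.237]] j True
48 18 -20 0.0141 effpitch 46.6 [[0.644, -0.118, 0.212]] j True
48 18 -10 0.012 effpitch 46.6 [[0.637, -0.129, 0.201]] j True
48 18 0 0.0095 effpitch 46.6 [[0.629, -0.136, 0.19]] j True
48 18 10 0.012 effpitch 46.6 [[0.617, -0.141, 0.175], [0.608, 0.041, 0.229]] j True
48 18 20 0.0141 effpitch 46.6 [[0.604, -0.143, 0.161], [0.619, 0.03, 0.236]] j True
```

```bash
python3 - <<'E'
from k import *
q=r.sense();p0=np.array(q['tcp_pos']);R0=np.array(q['ee_rot'])
a,yaw,roll,yb=46,18,12,-.03
p1,R1,_=tlift(.110,a,yaw,roll,yb,7);p1=p1-[.06,0,0]
w=Ro.from_matrix(R0.T@R1).as_rotvec();j=np.array(q['joints'][:5])
for t in np.linspace(0,1,6):
    j,e=ik(p0+t*(p1-p0),(R0@Ro.from_rotvec(w*t).as_matrix())[:,2],j);print(j.round(1),round(e,4))
for d in([.06,0,0],[.06,0,.040]):
    j,e=ik(p1+d,R1[:,2],j);print(p1+d,j.round(1),round(e,4))
go(p1,R1);print(p0,p1)
E
```

```text
[-15.5   4.8 -38.6 -99.1 -12. ] 0.0118
[-12.4   7.3 -35.7 -91.9 -12. ] 0.0137
[ -9.2   9.6 -32.9 -84.1 -12. ] 0.0071
[ -7.7  11.9 -30.4 -78.8 -13.3] 0.0
[ -8.1  14.4 -27.8 -76.7 -16.3] 0.0
[ -8.6  16.9 -25.1 -75.3 -19.5] 0.0
[ 0.61614304 -0.03400119  0.10818164] [ -5.2  21.  -18.9 -68.7 -17.7] 0.0
[ 0.61614304 -0.03400119  0.14818164] [ -1.1  16.9 -19.4 -56.4 -16.4] 0.0
xyz [-43.4   7.2  93.2] ang [-0.2152  0.0998  0.21  ]
[ 0.45734466 -0.04087968  0.13667662] [ 0.55614304 -0.03400119  0.10818164]
```

Call:
move_arm:
  series:
    - {"grip": 0,"xyz": [-5,0,5],"angular": [-0.07,0.033,0.07]}
    - {"grip": 0,"xyz": [-10,2,20],"angular": [-0.14,0.066,0.14]}
    - {"grip": 0,"xyz": [-20,4,40],"angular": [-0.215,0.1,0.21]}
    - {"grip": 0,"xyz": [-32,6,66],"angular": [-0.215,0.1,0.21]}
    - {"grip": 0,"xyz": [-43,7,93],"angular": [-0.215,0.1,0.21]}
    - {"grip": 0,"xyz": [-43,7,93],"angular": [-0.215,0.1,0.21]}
    - {"grip": 0,"xyz": [-43,7,93],"angular": [-0.215,0.1,0.21]}

```text
time_s: 2.6
tcp_pos: [0.5554, -0.0347, 0.1081]
ee_rot: [[-0.73, -0.005, 0.683], [0.202, 0.954, 0.223], [-0.653, 0.301, -0.695]]
wrist_force: [0.7, 0.4, 0.7]
gripper_width: 0.002
gripper_force: 0.0
```

```bash
python3 - <<'E'
from k import *
q=r.sense();print(q['tcp_pos'],q['joints'],q['wrist_force'])
a,yaw,roll,yb=46,18,12,-.03
p1,R1,_=tlift(.110,a,yaw,roll,yb,7);go(p1-[.06,0,0],R1)
go(p1,R1);go(p1+[0,0,.02],R1);go(p1+[0,0,.038],R1)
c=cap('scene');cv2.imwrite('pics/s2.png',cv2.resize(c['img'][180:340,240:460,::-1],None,fx=3,fy=3))
E
```

```text
[ 0.55537506 -0.03468735  0.1081263 ] [ -8.79780327  16.89543333 -25.19199305 -75.18903597 -19.65235948
 -21.01300407] [0.68194326 0.44742627 0.70822524]
xyz [-0.5  0.7  0.6] ang [ 0.0008 -0.0009  0.0007]
xyz [-44.3   0.3  41.6] ang [ 0.0008 -0.0009  0.0007]
xyz [-57.3   6.4  27.7] ang [ 0.0008 -0.0009  0.0007]
xyz [-69.1  11.8  15.2] ang [ 0.0008 -0.0009  0.0007]
```

View pics/s2.png

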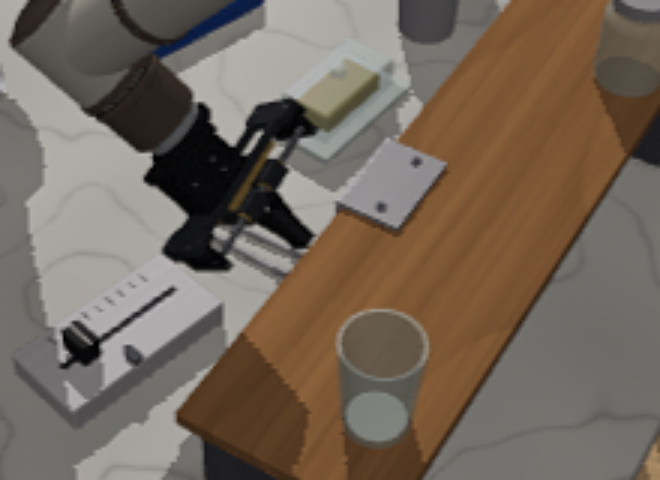

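The fingers (crop ~(300,240)) point under the shelf, in line with the switch's right half, and everything is clear. Inserting now, then a first lift.

Call:
move_arm:
  series:
    - {"grip": 0,"xyz": [-15,0,14],"angular": [0,0,0]}
    - {"grip": 0,"xyz": [-30,0,28],"angular": [0,0,0]}
    - {"grip": 0,"xyz": [-44,0,41],"angular": [0,0,0]}
    - {"grip": 0,"xyz": [-44,0,41],"angular": [0,0,0]}
    - {"grip": 0,"xyz": [-48,2,37],"angular": [0,0,0]}
    - {"grip": 0,"xyz": [-53,4,32],"angular": [0,0,0]}
    - {"grip": 0,"xyz": [-57,6,28],"angular": [0,0,0]}
    - {"grip": 0,"xyz": [-57,6,28],"angular": [0,0,0]}

```text
time_s: 3.45
tcp_pos: [0.6153, -0.0342, 0.13]
ee_rot: [[-0.728, -0.007, 0.686], [0.201, 0.954, 0.223], [-0.655, 0.3, -0.693]]
wrist_force: [0.3, 0.8, 0.6]
gripper_width: 0.007
gripper_force: 0.0
```

```bash
python3 - <<'E'
from k import *
q=r.sense();print(q['tcp_pos'],q['joints'],q['wrist_force'])
p1,R1,_=tlift(.110,46,18,12,-.03,7);go(p1+[0,0,.04],R1);go(p1+[0,0,.05],R1)
E
```

```text
[ 0.61529914 -0.03417308  0.12995026] [ -3.16358455  18.67670694 -19.15344599 -62.61754922 -17.06249437
 -38.03926624] [0.33938544 0.78304695 0.63840875]
xyz [-12.5   5.6 -12. ] ang [0.0012 0.0021 0.0019]
xyz [-19.1   8.6 -18.9] ang [0.0012 0.0021 0.0019]
```

Call:
move_arm:
  series:
    - {"grip": 0,"xyz": [-2,1,-2],"angular": [0,0,0]}
    - {"grip": 0,"xyz": [-3,1,-3],"angular": [0,0,0]}
    - {"grip": 0,"xyz": [-4,2,-4],"angular": [0,0,0]}
    - {"grip": 0,"xyz": [-5,2,-5],"angular": [0,0,0]}
    - {"grip": 0,"xyz": [-6,3,-6],"angular": [0,0,0]}
    - {"grip": 0,"xyz": [-7,3,-7],"angular": [0,0,0]}
    - {"grip": 0,"xyz": [-8,3,-8],"angular": [0,0,0]}
    - {"grip": 0,"xyz": [-9,4,-9],"angular": [0,0,0]}

```text
time_s: 4.25
tcp_pos: [0.6157, -0.0341, 0.1409]
ee_rot: [[-0.731, -0.005, 0.683], [0.202, 0.954, 0.224], [-0.652, 0.301, -0.696]]
wrist_force: [-2.6, -0.4, -3.4]
gripper_width: 0.008
gripper_force: 2.2
```

Contact at about 3.5 N, so the bar is moving. I'll keep going.

Call:
move_arm:
  series:
    - {"grip": 0,"xyz": [-1,0,-1],"angular": [0,0,0]}
    - {"grip": 0,"xyz": [-2,1,-2],"angular": [0,0,0]}
    - {"grip": 0,"xyz": [-3,1,-3],"angular": [0,0,0]}
    - {"grip": 0,"xyz": [-4,2,-4],"angular": [0,0,0]}
    - {"grip": 0,"xyz": [-4,2,-4],"angular": [0,0,0]}

```text
time_s: 4.75
tcp_pos: [0.616, -0.0341, 0.1477]
ee_rot: [[-0.73, -0.006, 0.684], [0.202, 0.954, 0.223], [-0.653, 0.301, -0.695]]
wrist_force: [-5.8, -0.4, -2.6]
gripper_width: 0.004
gripper_force: 3.1
```

Call:
move_arm:
  series:
    - {"grip": 0,"xyz": [-1,0,-1],"angular": [0,0,0]}
    - {"grip": 0,"xyz": [-1,0,-1],"angular": [0,0,0]}

```text
time_s: 4.95
tcp_pos: [0.6159, -0.0342, 0.1489]
ee_rot: [[-0.73, -0.006, 0.683], [0.202, 0.953, 0.224], [-0.653, 0.301, -0.695]]
wrist_force: [-5.8, 0.7, -3.0]
gripper_width: 0.005
gripper_force: 3.1
```

Call:
move_arm:
  series:
    - {"grip": 0,"xyz": [-1,0,-1],"angular": [0,0,0]}
    - {"grip": 0,"xyz": [-2,1,-2],"angular": [0,0,0]}
    - {"grip": 0,"xyz": [-2,1,-2],"angular": [0,0,0]}

```text
time_s: 5.25
tcp_pos: [0.6152, -0.0342, 0.1501]
ee_rot: [[-0.732, -0.005, 0.681], [0.202, 0.954, 0.223], [-0.651, 0.301, -0.697]]
wrist_force: [-2.6, -0.7, -12.5]
gripper_width: 0.001
gripper_force: 5.6
```

Call:
move_arm:
  series:
    - {"grip": 0,"xyz": [-1,0,-1],"angular": [0,0,0]}
    - {"grip": 0,"xyz": [-2,1,-2],"angular": [0,0,0]}
    - {"grip": 0,"xyz": [-2,1,-2],"angular": [0,0,0]}

```text
time_s: 5.55
tcp_pos: [0.6142, -0.0342, 0.1519]
ee_rot: [[-0.734, -0.004, 0.679], [0.202, 0.954, 0.224], [-0.649, 0.301, -0.699]]
wrist_force: [-4.5, -0.8, -22.5]
gripper_width: 0.008
gripper_force: 9.1
```

```bash
python3 - <<'E'
from k import *
q=r.sense();print(q['tcp_pos'],q['wrist_force']); a=ld('scene')['img'].astype(int); b=cap('scene')['img'].astype(int)
print(a.mean(),b.mean()); d=b.mean(2)-a.mean(2); ys,xs=np.where(d>25);print(len(xs),xs.mean(),ys.mean())
cv2.imwrite('pics/s3.png',cv2.resize(b[150:390,240:520,::-1].astype(np.uint8),None,fx=2.5,fy=2.5))
E
```

```text
[ 0.61422809 -0.03415344  0.15186856] [ -4.48857443  -0.83727434 -22.54787965]
103.51697157118056 103.30722222222222
8103 275.2989016413674 206.07096137233123
```

View pics/s3.png

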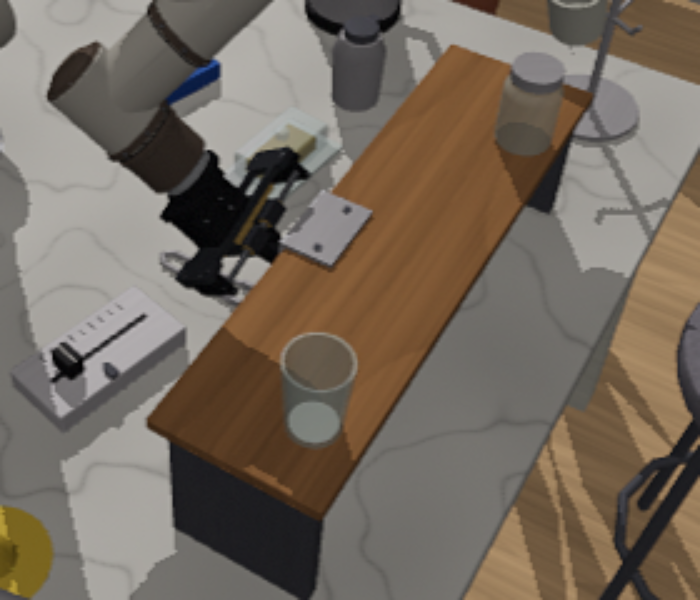

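The force climbed to 22 N and the motion stopped at the predicted stop height, so the bar should be fully up. The picture shows nothing else touched. Retracting down and back.

Call:
move_arm:
  series:
    - {"grip": 0,"xyz": [5,-2,5],"angular": [0,0,0]}
    - {"grip": 0,"xyz": [14,-6,15],"angular": [0,0,0]}
    - {"grip": 0,"xyz": [23,-10,25],"angular": [0,0,0]}
    - {"grip": 0,"xyz": [23,-10,25],"angular": [0,0,0]}
    - {"grip": 0,"xyz": [45,-10,5],"angular": [0,0,0]}
    - {"grip": 0,"xyz": [67,-10,-15],"angular": [0,0,0]}
    - {"grip": 0,"xyz": [75,-10,-23],"angular": [0,0,0]}
    - {"grip": 0,"xyz": [75,-10,-23],"angular": [0,0,0]}

```text
time_s: 6.4
tcp_pos: [0.5494, -0.0355, 0.1237]
ee_rot: [[-0.722, -0.006, 0.692], [0.202, 0.955, 0.219], [-0.662, 0.298, -0.688]]
wrist_force: [0.4, -0.7, 1.2]
gripper_width: 0.007
gripper_force: 0.0
```

```bash
python3 - <<'E'
from k import *
q=r.sense();print(q['tcp_pos'],np.round(q['joints'],1),q['wrist_force'])
for n in('scene','top'):
    a=cv2.imread(f'pics/{n}0.png').astype(int); c=cap(n); b=c['img'][:,:,::-1].astype(int)
    d=cv2.GaussianBlur((b-a).mean(2),(0,0),2)
    # counter points under/behind shelf
    for X in(.6,.65,.84,.86,.9):
        print(n,X,[(int(round(d[int(v),int(u)])) if 0<=v<480 and 0<=u<640 else None) for u,v in proj(c,[[X,y,0] for y in(-.25,-.15,-.05,.05,.15,.25)])])
# dimmer approach options, tool down
for yaw in (-13.5,0,20,-40):
    for z in(.10,.06):
        R=Rp(0,yaw);print(yaw,z,ik(np.array([.44,-.225,z]),R[:,2],(5,20,-10,0,-70))[0].round(1))
E
```

```text
[ 0.5494384  -0.0354632   0.12372352] [ -7.8  14.6 -25.8 -72.5 -19.  -24.6] [ 0.44530963 -0.74774801  1.15373398]
scene 0.6 [-8, -26, 5, 5, 6, 5]
scene 0.65 [2, -4, 5, 5, 5, 5]
scene 0.84 [6, 6, 6, 6, 6, 6]
scene 0.86 [6, 6, 6, 6, 6, 6]
scene 0.9 [6, 6, 6, 6, 6, 6]
top 0.6 [-30, 0, -72, 7, 8, 8]
top 0.65 [-33, -32, 6, 7, 7, 8]
top 0.84 [4, 5, 5, 5, 4, 5]
top 0.86 [5, 4, 5, 5, 5, 4]
top 0.9 [5, 5, 5, 4, 4, 5]
-13.5 0.1 [ -8.2  19.1 -28.8  -0.  -42.1]
-13.5 0.06 [ -8.2  22.7 -31.   -0.  -36.2]
0 0.1 [ -8.2  19.1 -28.8  -0.  -42.1]
0 0.06 [ -8.2  22.7 -31.   -0.  -36.2]
20 0.1 [ -8.2  19.1 -28.8  -0.  -42.1]
20 0.06 [ -8.2  22.7 -31.   -0.  -36.2]
-40 0.1 [ -8.2  19.1 -28.8  -0.  -42.1]
-40 0.06 [ -8.2  22.7 -31.   -0.  -36.2]
```

Both cameras show the room about 5 grey levels brighter everywhere, so the lamp is on. Next, the dimmer.

```bash
python3 - <<'E'
from k import *
q=r.sense();p0=np.array(q['tcp_pos']);R0=np.array(q['ee_rot']);j=np.array(q['joints'][:5])
R1=Rp(0,-13.5);p1=np.array([.4382,-.2243,.15]);w=Ro.from_matrix(R0.T@R1).as_rotvec();pm=p0+[-.03,-.03,.06]
for t in np.linspace(0,1,5):
    j,e=ik(p0+t*(pm-p0),(R0@Ro.from_rotvec(w*t).as_matrix())[:,2],j);print(j.round(1),round(e,4))
go(pm,R1);go(p1,R1)
E
```

```text
[ -7.7  14.8 -25.8 -72.5 -19.1] 0.0
[  8.3  12.2 -32.4 -25.  -12. ] 0.0034
[ 10.8  11.4 -32.5  -5.2 -23. ] 0.0
[ 10.8  12.8 -26.2  -1.3 -39.4] 0.0
[ 10.6  15.7 -19.2   0.  -55.2] 0.0
xyz [-23.9 -10.5 -68.7] ang [0.3778 0.7171 0.1137]
xyz [  24.6 -171.8 -137.9] ang [0.3778 0.7171 0.1137]
```

Call:
move_arm:
  series:
    - {"grip": 0,"xyz": [-5,-2,-12],"angular": [0.063,0.12,0.019]}
    - {"grip": 0,"xyz": [-10,-4,-25],"angular": [0.126,0.24,0.038]}
    - {"grip": 0,"xyz": [-15,-6,-38],"angular": [0.189,0.36,0.057]}
    - {"grip": 0,"xyz": [-20,-8,-50],"angular": [0.252,0.48,0.076]}
    - {"grip": 0.65,"xyz": [-24,-10,-69],"angular": [0.315,0.6,0.095]}
    - {"grip": 0.65,"xyz": [-12,-50,-86],"angular": [0.378,0.717,0.114]}
    - {"grip": 0.65,"xyz": [0,-90,-103],"angular": [0.378,0.717,0.114]}
    - {"grip": 0.65,"xyz": [12,-130,-120],"angular": [0.378,0.717,0.114]}
    - {"grip": 0.65,"xyz": [25,-172,-138],"angular": [0.378,0.717,0.114]}
    - {"grip": 0.65,"xyz": [25,-172,-138],"angular": [0.378,0.717,0.114]}

```text
time_s: 7.5
tcp_pos: [0.4361, -0.2261, 0.1463]
ee_rot: [[-0.972, 0.236, -0.008], [0.236, 0.972, 0.001], [0.008, -0.001, -1.0]]
wrist_force: [-0.0, 1.3, 0.3]
gripper_width: 0.465
gripper_force: 0.0
```

```bash
python3 - <<'E'
from k import *
q=r.sense();print(q['tcp_pos'],np.round(q['joints'],1),q['wrist_force'],q['gripper_width'])
R1=Rp(0,-13.5);go([.4382,-.2243,.15],R1);go([.4382,-.2243,.063],R1)
E
```

```text
[ 0.43605227 -0.2260823   0.14625506] [ -8.4  15.3 -25.9   0.  -49.3 -95.3] [-0.04840717  1.28380123  0.28784797] 0.4651044773517165
xyz [-1.6  2.2 -3.8] ang [-0.0009 -0.0079 -0.003 ]
xyz [-2.3  2.3 83.2] ang [-0.0009 -0.0079 -0.003 ]
```

Call:
move_arm:
  series:
    - {"grip": 0.7,"xyz": [-2,2,0],"angular": [0,-0.008,0]}
    - {"grip": 0.7,"xyz": [-2,2,20],"angular": [0,-0.008,0]}
    - {"grip": 0.7,"xyz": [-2,2,40],"angular": [0,-0.008,0]}
    - {"grip": 0.7,"xyz": [-2,2,60],"angular": [0,-0.008,0]}
    - {"grip": 0.7,"xyz": [-2,2,75],"angular": [0,-0.008,0]}
    - {"grip": 0.7,"xyz": [-2,2,83],"angular": [0,-0.008,0]}
    - {"grip": 0.7,"xyz": [-2,2,83],"angular": [0,-0.008,0]}

```text
time_s: 8.2
tcp_pos: [0.4377, -0.2212, 0.0637]
ee_rot: [[-0.973, 0.232, 0.001], [0.232, 0.973, 0.0], [-0.001, 0.001, -1.0]]
wrist_force: [-0.2, -0.0, -0.4]
gripper_width: 0.697
gripper_force: 0.0
```

Call:
move_arm:
  series:
    - {"grip": 0.2,"xyz": [0,0,0],"angular": [0,0,0]}
    - {"grip": 0.2,"xyz": [0,0,0],"angular": [0,0,0]}
    - {"grip": 0.2,"xyz": [0,0,0],"angular": [0,0,0]}
    - {"grip": 0.2,"xyz": [0,0,0],"angular": [0,0,0]}
    - {"grip": 0.2,"xyz": [0,0,0],"angular": [0,0,0]}

```text
time_s: 8.7
tcp_pos: [0.4372, -0.2223, 0.0645]
ee_rot: [[-0.973, 0.233, 0.002], [0.233, 0.973, -0.0], [-0.002, 0.0, -1.0]]
wrist_force: [-0.0, -1.8, 1.0]
gripper_width: 0.335
gripper_force: 0.8
```

Call:
move_arm:
  series:
    - {"grip": 0.2,"xyz": [0,0,0],"angular": [0,0,0]}
    - {"grip": 0.2,"xyz": [0,0,0],"angular": [0,0,0]}
    - {"grip": 0.2,"xyz": [0,0,0],"angular": [0,0,0]}

```text
time_s: 9.0
tcp_pos: [0.4372, -0.2222, 0.0644]
ee_rot: [[-0.972, 0.233, 0.002], [0.233, 0.972, -0.0], [-0.002, 0.0, -1.0]]
wrist_force: [-1.0, -1.9, 4.1]
gripper_width: 0.276
gripper_force: 30.0
```

```bash
python3 - <<'E'
from k import *
q=r.sense();print(q['tcp_pos'],q['wrist_force'],q['gripper_width'],q['gripper_force'])
yd=np.array([.2334,.9724]);print((np.array(q['tcp_pos'])[:2]-[.448,-.1835])@yd)
E
```

```text
[ 0.43719971 -0.2222253   0.06440207] [-1.04762271 -1.94788114  4.11258266] 0.2757434935158087 30.000679758377373
-0.04017727081879309
```

Gripped at 24 mm, as expected. Sliding about 27 mm along tool +y.

Call:
move_arm:
  series:
    - {"grip": 0.2,"xyz": [0,4,0],"angular": [0,0,0]}
    - {"grip": 0.2,"xyz": [0,9,0],"angular": [0,0,0]}
    - {"grip": 0.2,"xyz": [0,14,0],"angular": [0,0,0]}
    - {"grip": 0.2,"xyz": [0,19,0],"angular": [0,0,0]}
    - {"grip": 0.2,"xyz": [0,24,0],"angular": [0,0,0]}
    - {"grip": 0.2,"xyz": [0,27,0],"angular": [0,0,0]}
    - {"grip": 0.2,"xyz": [0,27,0],"angular": [0,0,0]}
    - {"grip": 0.2,"xyz": [0,27,0],"angular": [0,0,0]}

```text
time_s: 9.8
tcp_pos: [0.4438, -0.1951, 0.0644]
ee_rot: [[-0.973, 0.233, 0.002], [0.233, 0.973, 0.001], [-0.002, 0.001, -1.0]]
wrist_force: [0.4, 2.0, 4.9]
gripper_width: 0.275
gripper_force: 30.0
```

```bash
python3 - <<'E'
from k import *
q=r.sense();p=np.array(q['tcp_pos']);print(p,q['wrist_force'],(p[:2]-[.448,-.1835])@[.2334,.9724])
E
```

```text
[ 0.44384017 -0.19509866  0.06438087] [0.39397569 2.03573794 4.87379878] -0.012249444932347635
```

Release, then lift clear to check.

Call:
move_arm:
  series:
    - {"grip": 0.6,"xyz": [0,0,0],"angular": [0,0,0]}
    - {"grip": 0.6,"xyz": [0,0,0],"angular": [0,0,0]}
    - {"grip": 0.6,"xyz": [0,0,0],"angular": [0,0,0]}
    - {"grip": 0.6,"xyz": [0,0,0],"angular": [0,0,0]}
    - {"grip": 0.6,"xyz": [0,0,-20],"angular": [0,0,0]}
    - {"grip": 0.6,"xyz": [0,0,-50],"angular": [0,0,0]}
    - {"grip": 0.6,"xyz": [0,0,-90],"angular": [0,0,0]}
    - {"grip": 0.6,"xyz": [0,0,-130],"angular": [0,0,0]}
    - {"grip": 0.6,"xyz": [0,-40,-170],"angular": [0,0,0]}
    - {"grip": 0.6,"xyz": [0,-80,-190],"angular": [0,0,0]}

```text
time_s: 10.8
tcp_pos: [0.4253, -0.2729, 0.2566]
ee_rot: [[-0.973, 0.229, 0.005], [0.229, 0.973, -0.001], [-0.005, 0.0, -1.0]]
wrist_force: [1.2, -0.2, -0.5]
gripper_width: 0.602
gripper_force: 0.0
```

Call:
move_arm:
  series:
    - {"grip": 0.6,"xyz": [0,-50,-20],"angular": [0,0,0]}
    - {"grip": 0.6,"xyz": [0,-100,-30],"angular": [0,0,0]}
    - {"grip": 0.6,"xyz": [0,-150,-30],"angular": [0,0,0]}
    - {"grip": 0.6,"xyz": [0,-200,-30],"angular": [0,0,0]}
    - {"grip": 0.6,"xyz": [0,-200,-30],"angular": [0,0,0]}
    - {"grip": 0.6,"xyz": [0,-200,-30],"angular": [0,0,0]}

```text
time_s: 11.4
tcp_pos: [0.377, -0.4682, 0.2821]
ee_rot: [[-0.972, 0.236, -0.001], [0.236, 0.972, 0.002], [0.001, 0.002, -1.0]]
wrist_force: [-0.5, 1.2, -0.9]
gripper_width: 0.599
gripper_force: 0.0
```

```bash
python3 - <<'E'
from h import *
q=r.sense();print(q['tcp_pos'],q['wrist_force'],q['time_s'])
t=cap('top')['img'][225:285,335:435,::-1];s=cap('scene')['img'][255:325,240:320,::-1]
a=cv2.resize(t,(600,360),interpolation=cv2.INTER_CUBIC)[:,:400];b=cv2.resize(s,(400,350),interpolation=cv2.INTER_CUBIC)
o=np.zeros((360,800,3),np.uint8);o[:,:400]=a;o[:350,400:]=b;cv2.imwrite('pics/f.png',o)
E
```

```text
[ 0.37701818 -0.46818104  0.28206213] [-0.5350067   1.18251798 -0.94128961] 11.4
```

View pics/f.png

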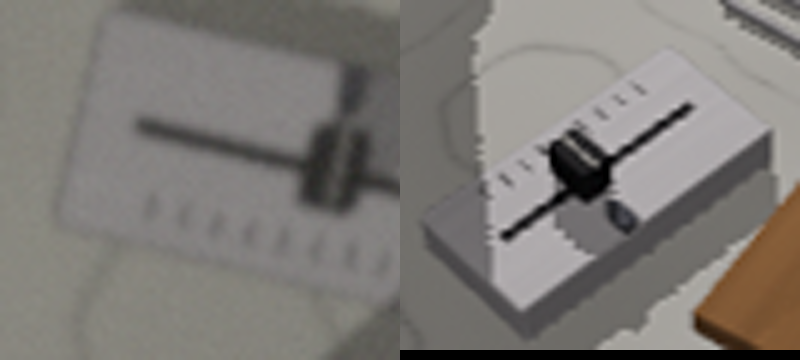

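The line's middle is at left-panel (341,163) and the pointer tip at (351,112). In the right panel the line is at (585,149) and the pointer at (621,215).

```bash
python3 - <<'E'
from h import *
t=ld('top');s=ld('scene');yd=np.array([.2334,.9724]);f=lambda c,uv,z:(ray(c,uv,z)[:2]-[.448,-.1835])@yd
T=lambda u,v:(u/6+335-.4,v/6+225-.4);S=lambda u,v:((u-400)/5+240-.4,v/5+255-.4)
print('T grip',f(t,T(341,163),.062),'ptr',f(t,T(351,112),.037),f(t,T(354,75),.037))
print('S grip',f(s,S(585,149),.062),'ptr',f(s,S(621,215),.037))
print('end of slot S',f(s,S(692,106),.032),f(s,S(503,238),.032))
E
```

```text
T grip -0.013245493881284548 ptr -0.01580838648214025 -0.013558229735407771
S grip -0.006564363121728126 ptr -0.011926410837058725
end of slot S 0.07755542987751678 -0.07104018312842753
```

The two views differ by a few mm, so I'll refine by fitting the projected grip and pointer shapes to the dark pixels.

```bash
python3 - <<'E'
from h import *
ex=np.array([.9724,-.2334,0]);ey=np.array([.2334,.9724,0]);C=np.array([.448,-.1835,0]);F=6
def hull(c,pts):
    q=proj(c,[C+a*ex+b*ey+[0,0,z] for a,b,z in pts]); return cv2.convexHull(np.float32(q))
def box(x0,x1,y0,y1,z0,z1,dx,y): return [(a+dx,b+y,z) for a in(x0,x1) for b in(y0,y1) for z in(z0,z1)]
for n in('top','scene'):
    c=ld(n);g=c['img'].mean(2).astype(np.float32)
    q=proj(c,[C+[0,0,.04]])[0].astype(int);o=q-[40,40];G=cv2.resize(g[o[1]:o[1]+80,o[0]:o[0]+80],None,fx=F,fy=F,interpolation=cv2.INTER_CUBIC)
    def score(P):
        h=(hull(c,P)-o+.5)*F; m=np.zeros(G.shape,np.uint8);cv2.fillConvexPoly(m,np.int32(h.round()),1)
        k=np.ones((3*F//2,3*F//2),np.uint8); ring=cv2.dilate(m,k)-m
        return G[ring>0].mean()-G[m>0].mean()
    for nm,mk,r0 in(('grip',lambda dx,y:box(-.018,.018,-.012,.012,.034,.062,dx,y),-.012),('ptr',lambda dx,y:[(.024+dx,y,.038),(.034+dx,y-.006,.038),(.034+dx,y+.006,.038),(.048+dx,y-.004,.032),(.048+dx,y+.004,.032),(.048+dx,y-.004,.038),(.048+dx,y+.004,.038)],-.0125)):
        L=sorted(((score(mk(dx,y)),dx,y) for dx in np.arange(-.008,.0081,.002) for y in r0+np.arange(-.012,.0121,.001)),reverse=True)[:5]
        print(n,nm,[(round(float(a),1),round(b*1e3),round(d*1e3,1)) for a,b,d in L])
E
```

```text
top grip [(35.8, 0, np.float64(-12.0)), (35.4, -2, np.float64(-12.0)), (35.1, 0, np.float64(-11.0)), (34.9, 0, np.float64(-13.0)), (34.8, -2, np.float64(-11.0))]
top ptr [(18.3, 0, np.float64(-13.5)), (18.1, -2, np.float64(-13.5)), (17.4, -2, np.float64(-14.5)), (17.4, 0, np.float64(-14.5)), (17.2, 0, np.float64(-12.5))]
scene grip [(89.1, -4, np.float64(-10.0)), (88.0, -4, np.float64(-11.0)), (88.0, -6, np.float64(-10.0)), (87.2, -6, np.float64(-9.0)), (86.7, -4, np.float64(-9.0))]
scene ptr [(41.7, -4, np.float64(-11.5)), (41.6, -6, np.float64(-12.5)), (41.2, -4, np.float64(-12.5)), (39.3, -6, np.float64(-11.5)), (38.5, -4, np.float64(-13.5))]
```

Both cameras put the grip 1.5–2 mm past the pointer, well inside the 6 mm allowed. The arm is clear, so I'm handing in.

```bash
python3 -c "
from station import r
print(r.finish_job())"
```

```text
the job is handed in; nothing more can be done
None
```

I pushed the switch bar up to its stop and the lamp came on. The dimmer grip sits about 2 mm from the pointer (6 mm allowed), the arm is clear of everything, and I handed the job in at about 11.5 s; the hand-in gave no verdict.

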